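# Sort the used vials from the syringe and click the sharps bin's shutter closed

## Robot

A 6-joint arm with a two-finger parallel gripper is mounted at the origin on the work surface. World frame = base frame: x ahead of the robot, y to its left, z up, the work surface at z = 0. Lengths are in m, angles in rad, forces in N, time in s.
With the tool pointing down it reaches from about 0.35 to 0.775 m from the base axis. Payload 5.5 kg.
Tool frame: the origin (TCP) lies on the centre line of the jaws, within the pads' length; the fingertips stand 25 mm ahead of it and the grasp point (between the pads) lies 6 mm ahead of it (ctrl.tip_reach is the distance from the TCP to the fingertips, in m); y points along the fingers, z is the direction in which the jaws open and shut, and the axes are right-handed (so a half turn about y gives the same grasp; the last joint's range is limited). The gripper opens to 85 mm and grips with 20 to 120 N. Pads are 22 mm wide; open, the fingers measure 114 mm over their backs; the gripper's body (76 mm by 85 mm) begins 54 mm behind the grasp point. The pads swing forward as they close: fully open they stand 13 mm farther back than shut.
Start: joints at [-1.266, 0.313, 0.046, 1.304, 0, 1.431], TCP at [0.247, -0.519, 0.256] pointing down, gripper open.
Joint ranges: [-2.76, 2.76], [-0.86, 1.69], [-1.03, 1.26], [-2.2, 2.34], [-1.47, 1.5], [-3.14, 3.14]. Speed limits (rad/s): [2.57, 2.57, 3.14, 3.14, 3.14, 3.14].

## Interface

Orientations are given as a unit quaternion [x, y, z, w].
In Python, from workcell import status, eyes, close_job, ctrl gives the robot as it stands.
- The arm moves only by the tool servo_tool, never from a script. Its argument "motion" is one flat list of numbers, 5 for each row, row after row: the opening, from 0 (shut) to 1 (fully open), then the shift along the tool's x, y, z in m, then the turn about the tool's y in rad. A call has 1 to 8 rows; each row is the pose to reach, as a shift and turn from the pose commanded when the call began, along the tool's axes at that moment; what a row does not reach only later rows make up. A row lasts 1/12 s, in which the tool goes at most 41.7 mm and 7.16 degrees, less where a joint would pass 70% of its speed; a pose out of reach is approached as far as the arm can. A call with a gripper value outside its range is refused whole. The fingers move at their own pace and stop on an object; "force" is the grip in N (left out, the last holds). Time passes only in rows, so rows that repeat a pose let the fingers close. It gives the time, the measured TCP pose, the force and the opening at its end, in the units of the state.
- status.get_state(): the state, without advancing time (a new reading comes with each control period).
- eyes.get_image(name): name is "side" or "top" or "wrist"; returns a dict with "frame" (400x640x3 uint8, red, green, blue), "vertical_fov" (degrees; the focal length in pixels is half the picture's height over the tangent of half this angle, whatever the lens; pixels are square), "cx", "cy" (the principal point, pixels), "D" ([k1, k2, p1, p2, k3] as OpenCV has them; the pictures are not rectified), "origin" and "attitude" of the camera in the world; the wrist camera has in their place "T_tool_cam" (4x4, takes a point from camera to tool coordinates, whose origin is the TCP and whose axes are the tool frame's). Camera axes: x right, y down, z forward; pixel columns grow to the right and rows downward; lengths in m; the calibration is good to about 2 mm. A picture is of the moment at which its call begins: read the wrist's pose just before it. There is no depth.
- close_job(): hands the job in, once; it reports no verdict.
The state is a dict: "time_s": time; "q": joint angles; "qvel": joint speeds; "tau": joint torques, N m; "ee_pos": TCP position; "ee_rot": TCP orientation; "contact_force": force on the tool from outside, world axes, zero at the start; "torque": the same for the moment, N m; "width": finger opening in m.
Only numpy, scipy, OpenCV 4.12 (cv2) and the standard library are available. Lean on these libraries where they do the work, as an engineer would, in place of code of your own. Each camera call takes 0.05 s, during which the arm holds its last target.

## Task

Clear the trolley top: drop the two used amber vials through the opening of the yellow sharps bin and put the unopened syringe in the blue tray. Then take the blue tab and slide the bin's white shutter over the opening until its notch clicks onto the sprung ball of the catch (temporary closure), without pushing on past the click towards the final lock. Finish there, still holding the tab with the shutter resting in the notch, and leave the tape roll and the pill jar where they stand.

Things in the scene. Friction and masses are not known exactly. Their poses are not given: they have to be found in the camera images.
- vial1_center (a point): Used glass vial, standing upright on the table: amber cylinder 22 mm across, 48 mm high, with a 20 mm aluminium cap (the top 8 mm) over a 14 mm neck 4 mm high; 25 g. This point is on its axis, 24 mm above its foot; its z axis points up.
- vial2_center (a point): The second used vial, just like vial 1.
- syringe_center (a point): Unopened syringe lying on the table along its own x axis: pale barrel 16 mm across and 60 mm long, 91 mm over all, orange cap (10 mm across) at the +x end, white finger flange (26 mm wide, 16 mm high, 3 mm thick) 27 mm from this point on the -x side and a plunger rod behind it; 20 g. This point is on the barrel's axis, 8 mm above the table and 4 mm from the barrel's middle towards the flange.
- bin: Yellow rectangular sharps bin with a red lid, fixed to the table: 130 mm along its x, 210 mm along its y, lid top 120 mm high, walls 4 mm, lid 8 mm thick. Origin: centre of its underside, z up. Low rails on the lid at x = -49 and +63 mm stand 8 mm above it. The shutter slides along the bin's y.
- opening (a point): Centre of the opening in the lid, at the level of the lid's top (bin frame: y = +35 mm): 70 mm along the bin's x, 64 mm along its y, open to the inside of the bin.
- shutter: White sliding shutter plate on the lid, 84 mm along x by 90 mm along y, 4 mm thick, 1 mm above the lid; runners 8 mm high along its x edges. It moves only along the bin's y axis: it starts clear of the opening on its -y side and closes towards +y. Slides with about 1 N of friction. Origin under the plate's centre.
- tab (a point): Centre of the upright blue grip tab on the middle of the shutter: 12 mm along y (the way it slides), 30 mm along x, rising 40 mm above the plate; this point lies 20 mm above the plate's top, which is 125 mm above the table.
- notch (a point): The notch in the edge of the shutter's +x runner (a gap about 6 mm wide with rounded lips), 30 mm behind the tab (towards -y). The shutter is home when this point lies at the ball's y. The ball starts to drop in about 6 mm before that, drawing the shutter on; pushing it out of the notch, either way, takes about 10 to 13 N.
- catch: Dark blue catch block, 14 x 26 x 14 mm, clipped on the lid's +x side, at a y that differs from start to start; a sprung 10 mm steel ball in it presses on the runner. Origin at the ball's centre; axes parallel to the bin's. The shutter could go on 16 mm or more past the click to its final stop (the final lock): it must not.
- tray: Pale blue open stock tray, fixed: 150 mm along its x, 190 mm along its y, walls 45 mm high and 5 mm thick, floor 5 mm thick. Origin: centre of its underside, z up.
- tape_roll: Bystander, not to be moved: tape roll, white ring 52 mm across, 22 mm high, lying among the things to sort. Origin: centre of its underside.
- pill_jar: Bystander, not to be moved: pill jar, white jar 32 mm across, 45 mm high, with a green cap; stands among the things to sort (wider than a vial, not glass). Origin: centre of its underside.

How it is judged:
On the way, in this order (a step that is already met when the one before it is completed fails the run):
1. both vials are in the sharps bin and the syringe is in the tray, the shutter still open (x of vial1_center in the frame of bin between -0.062 and 0.062 m and y of vial1_center in the frame of bin between -0.102 and 0.102 m and z of vial1_center in the frame of bin between 0 and 0.088 m and x of vial2_center in the frame of bin between -0.062 and 0.062 m and y of vial2_center in the frame of bin between -0.102 and 0.102 m and z of vial2_center in the frame of bin between 0 and 0.088 m and x of syringe_center in the frame of tray between -0.07 and 0.07 m and y of syringe_center in the frame of tray between -0.09 and 0.09 m and z of syringe_center in the frame of tray between 0 and 0.035 m and y of notch in the frame of catch below -0.03 m), for 0.1 s.
2. the shutter is held in the notch (y of notch in the frame of catch between -0.003 and 0.003 m and contact force between shutter and the fingers above 1 N and linear speed of shutter below 0.01 m/s), for 0.3 s.
At the end, for the whole second after the job is handed in: Both vials inside the sharps bin, the syringe inside the tray, the shutter's notch within 3 mm of the catch's ball along the rail and still, with the fingers on the shutter (contact of more than 1 N). The program ends while holding (all of step 2 and x of vial1_center in the frame of bin between -0.062 and 0.062 m and y of vial1_center in the frame of bin between -0.102 and 0.102 m and z of vial1_center in the frame of bin between 0 and 0.088 m and x of vial2_center in the frame of bin between -0.062 and 0.062 m and y of vial2_center in the frame of bin between -0.102 and 0.102 m and z of vial2_center in the frame of bin between 0 and 0.088 m and x of syringe_center in the frame of tray between -0.07 and 0.07 m and y of syringe_center in the frame of tray between -0.09 and 0.09 m and z of syringe_center in the frame of tray between 0 and 0.035 m); the arm keeps its last pose, push and grip.
It fails at once if the shutter is pushed past the click, more than 8 mm beyond the notch (y of notch in the frame of catch above 0.008 m).
It fails at once if the tape roll or the pill jar is shoved more than 3 cm from its place (distance of any of tape_roll, pill_jar from where it was at the start of the episode above 0.03 m).
It also fails if it takes over 72 s, if anything falls off the work surface, if the arm or the gripper's body presses on something with over 40 N, if the wrist force passes 120 N, or if a joint passes its speed limit or range.

## Working session

There is one attempt and no reset: what is moved stays moved. The work goes in short steps, Python scripts to look and compute and a tool call to move; the robot and the scene stay as the last step left them, time stands still between calls to the robot, and variables do not carry over. Pictures are saved under pics/ and viewed, and the job is handed in when it is done.

Besides the shell and the picture viewer there is one more tool, called after "Call:" by a JSON object that holds its "name" and its "arguments", one argument or row to a line. servo_tool: Moves the arm, as the interface text tells. Its arguments: {"type":"object","properties":{"motion":{"type":"array"},"force":{"type":"number"}},"required":["motion"]}

```bash
ls; mkdir -p pics; cat > h.py <<'E'
import numpy as np, cv2
from scipy.spatial.transform import Rotation as R
from workcell import status, eyes, close_job, ctrl
def snap(name,fn=None):
    s=status.get_state(); im=eyes.get_image(name)
    f=np.array(im["frame"]); H=f.shape[0]
    fl=H/2/np.tan(np.radians(im["vertical_fov"])/2)
    K=np.array([[fl,0,im["cx"]],[0,fl,im["cy"]],[0,0,1.]]); D=np.array(im["D"],float)
    if "T_tool_cam" in im:
        T=np.eye(4);T[:3,:3]=R.from_quat(s["ee_rot"]).as_matrix();T[:3,3]=s["ee_pos"]
        T=T@np.array(im["T_tool_cam"])
    else:
        T=np.eye(4);a=np.array(im["attitude"]);T[:3,:3]=R.from_quat(a).as_matrix() if a.size==4 else a.reshape(3,3);T[:3,3]=im["origin"]
    if fn: cv2.imwrite("pics/"+fn,f[:,:,::-1]); np.savez("pics/"+fn+".npz",f=f,K=K,D=D,T=T)
    return dict(f=f,K=K,D=D,T=T)
def load(fn):
    d=np.load("pics/"+fn+".npz"); return {k:d[k] for k in d}
def ray(c,uv):
    p=cv2.undistortPoints(np.array(uv,float).reshape(-1,1,2),c["K"],c["D"]).reshape(-1,2)
    d=np.c_[p,np.ones(len(p))]@c["T"][:3,:3].T
    return c["T"][:3,3],d/np.linalg.norm(d,axis=1)[:,None]
def plane(c,uv,z):
    o,d=ray(c,uv); return o+d*((z-o[2])/d[:,2])[:,None]
def tri(c1,u1,c2,u2):
    o1,d1=ray(c1,u1);o2,d2=ray(c2,u2);d1=d1[0];d2=d2[0]
    t=np.linalg.lstsq(np.c_[d1,-d2],o2-o1,rcond=None)[0]
    a=o1+t[0]*d1;b=o2+t[1]*d2
    return (a+b)/2,np.linalg.norm(a-b)
def proj(c,P):
    Ti=np.linalg.inv(c["T"]);r=cv2.Rodrigues(Ti[:3,:3])[0]
    return cv2.projectPoints(np.array(P,float).reshape(-1,1,3),r,Ti[:3,3],c["K"],c["D"])[0].reshape(-1,2)
E
python3 - <<'E'
from h import *
for n in("side","top","wrist"):
    c=snap(n,n+"0.png"); print(n,c["T"].round(3).tolist(),c["K"][0,0],c["D"])
s=status.get_state();print(s,ctrl.tip_reach)
E
```

```text
pics
side [[0.978, -0.109, 0.178, 0.458], [-0.209, -0.532, 0.82, -0.591], [0.005, -0.84, -0.543, 0.462], [0.0, 0.0, 0.0, 1.0]] 393.16874034885683 [0.01756511 0.         0.         0.         0.        ]
top [[0.004, -0.988, 0.155, 0.437], [-1.0, -0.002, 0.01, -0.021], [-0.009, -0.155, -0.988, 0.789], [0.0, 0.0, 0.0, 1.0]] 409.2041551362805 [-0.08513924  0.          0.          0.          0.        ]
wrist [[0.43, -0.857, -0.283, 0.319], [-0.903, -0.409, -0.134, -0.484], [-0.001, 0.313, -0.95, 0.372], [0.0, 0.0, 0.0, 1.0]] 331.5799518310131 [-0.0687643  0.         0.         0.         0.       ]
{'time_s': 0.15, 'q': array([-1.26560141e+00,  3.13865177e-01,  4.52871111e-02,  1.30361023e+00,
        5.11559904e-06,  1.43119031e+00]), 'qvel': array([-0.0013252 , -0.00147168,  0.00315905,  0.00122871, -0.0003554 ,
        0.00070905]), 'tau': array([ 1.88795799e-03, -4.81064129e+01,  2.98816162e+01,  1.38244563e-02,
       -1.91119016e-04, -7.11850461e-06]), 'ee_pos': array([ 0.24729953, -0.51873832,  0.25561177]), 'ee_rot': array([-0.15600654,  0.69018173, -0.68920053,  0.15592874]), 'contact_force': array([ 0.32972437, -0.1079026 ,  0.44168278]), 'torque': array([-0.02242622,  0.0033518 , -0.04403184]), 'width': 0.08549560448119431} 0.025
```

View pics/side0.png

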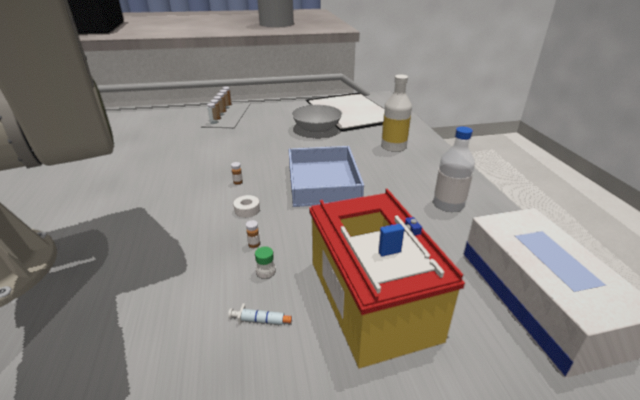

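View pics/top0.png

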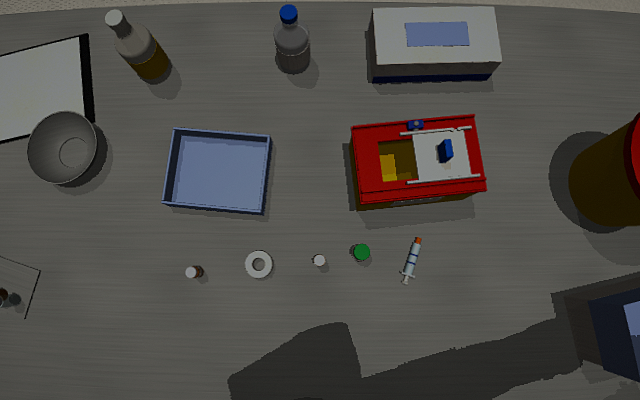

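View pics/wrist0.png

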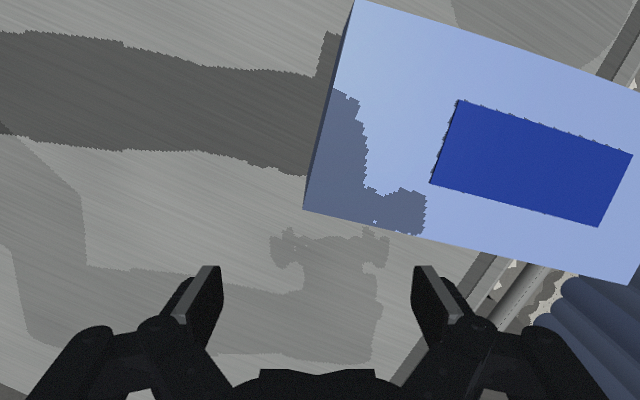

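The top view shows the vials at about (193,271) and (319,260), the tape at (258,264), the jar at (361,252), the syringe at (411,260), the tray at (218,171) and the bin at (418,160). The side view has the same objects, with vials at (237,173) and (253,234). I'll zoom in for exact features.

```bash
python3 - <<'E'
from h import *
def crop(fn,x0,y0,x1,y1,k,out):
    f=load(fn)["f"][y0:y1,x0:x1,::-1]
    cv2.imwrite("pics/"+out,cv2.resize(f,None,fx=k,fy=k,interpolation=cv2.INTER_CUBIC))
crop("top0.png",340,105,500,215,5,"t_bin.png")
crop("top0.png",175,230,435,295,3,"t_obj.png")
crop("side0.png",220,150,300,330,3,"s_obj.png")
crop("side0.png",300,180,470,300,4,"s_bin.png")
E
```

```text
(no output)
```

View pics/t_bin.png

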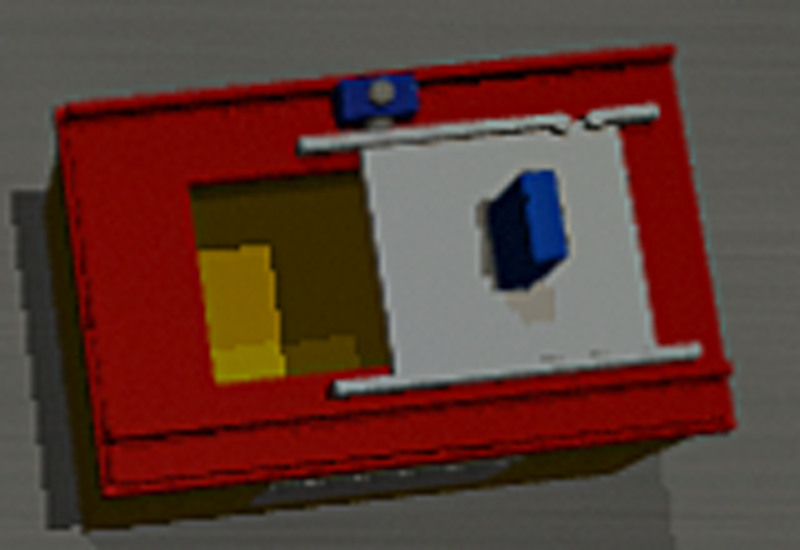

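View pics/t_obj.png

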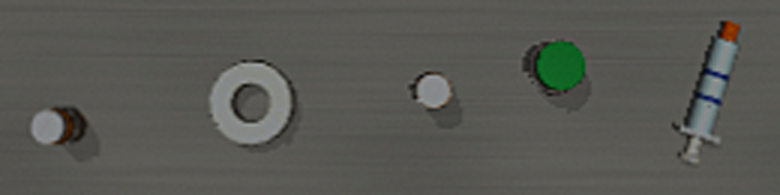

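View pics/s_obj.png

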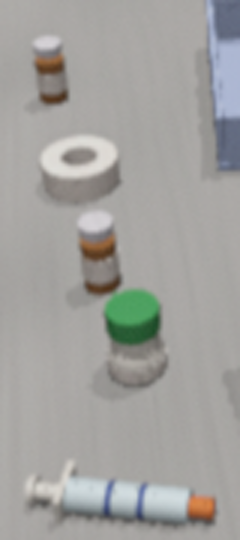

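View pics/s_bin.png

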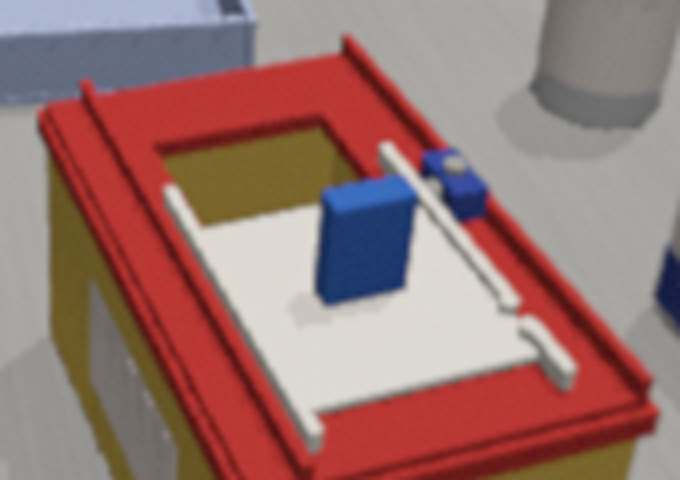

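```bash
python3 - <<'E'
from h import *
t=load("top0.png");s=load("side0.png")
def o(p,x0,y0,k): return [x0+(p[0]+.5)/k-.5,y0+(p[1]+.5)/k-.5]
TB=lambda *p:o(p,340,105,5);TO=lambda *p:o(p,175,230,3);SO=lambda *p:o(p,220,150,3);SB=lambda *p:o(p,300,180,4)
for n,a,b in [("vialA top",TO(47,127),SO(46,43)),("vialB top",TO(433,90),SO(96,219)),("tape hole top",TO(251,102),SO(79,155)),
 ("jar top",TO(561,65),SO(134,308)),("syr tip",TO(733,27),SO(214,507)),("syr flange",TO(697,133),SO(67,491)),
 ("tab top ctr",TB(545,215),SB(366,191)),("ball",TB(382,93),SB(457,162)),("notch",TB(577,125),SB(517,313)),
 ("open far-left(+x+y)",TB(190,187),SB(322,118)),("open(-x+y)",TB(215,383),SB(157,148)),
 ("plate(+y+x) ",TB(364,150),SB(385,190)),("runner +x +y end",TB(302,145),SB(386,148)),("runner +x -y end",TB(656,111),SB(570,370)),
 ("runner -x +y end",TB(335,390),SB(170,190)),("runner -x -y end",TB(698,350),SB(315,435)),
 ("rail+x -y end",TB(672,48),SB(648,385)),("rail+x+y",TB(60,110),SB(347,40))]:
    P,e=tri(t,a,s,b);print(n,P.round(4),round(e,4))
for z in(.12,): print("opening corners z.12",plane(t,[TB(190,187),TB(215,383)],z).round(4))
print("catch box corners z.135?",plane(t,[TB(340,80),TB(417,75)],.134).round(4))
# tray rim
g=t["f"].astype(int)
for p in [(176,128),(271,136),(163,203),(265,213)]: print("tray rim",p,plane(t,[p],.045).round(4))
E
```

```text
vialA top [0.4225 0.2148 0.0483] 0.0004
vialB top [ 0.4468 -0.0178  0.05  ] 0.0014
tape hole top [0.439  0.0951 0.0233] 0.001
jar top [ 0.4623 -0.095   0.044 ] 0.0017
syr tip [ 0.4881 -0.2082  0.0105] 0.0032
syr flange [ 0.4206 -0.1835  0.0101] 0.0013
tab top ctr [ 0.6205 -0.2234  0.1656] 0.0006
ball [ 0.6715 -0.1798  0.1378] 0.0014
notch [ 0.6642 -0.2485  0.1288] 0.0016
open far-left(+x+y) [ 0.6446 -0.1174  0.1183] 0.0015
open(-x+y) [ 0.5768 -0.1243  0.1185] 0.0024
plate(+y+x)  [ 0.6517 -0.1748  0.1262] 0.0057
runner +x +y end [ 0.6561 -0.1542  0.1282] 0.001
runner +x -y end [ 0.6691 -0.276   0.1291] 0.0011
runner -x +y end [ 0.5724 -0.1626  0.1279] 0.0018
runner -x -y end [ 0.5857 -0.2852  0.1284] 0.0004
rail+x -y end [ 0.692  -0.284   0.1264] 0.0007
rail+x+y [ 0.6698 -0.073   0.1238] 0.0014
opening corners z.12 [[ 0.6432 -0.117   0.12  ]
 [ 0.5753 -0.1239  0.12  ]]
catch box corners z.135? [[ 0.6767 -0.1665  0.134 ]
 [ 0.6787 -0.1928  0.134 ]]
tray rim (176, 128) [[0.695  0.2584 0.045 ]]
tray rim (271, 136) [[0.6779 0.0739 0.045 ]]
tray rim (163, 203) [[0.5489 0.2741 0.045 ]]
tray rim (265, 213) [[0.5308 0.0817 0.045 ]]
```

The two-view heights agree with the text (vial tops 48–50 mm, lid 119 mm, tab top 165 mm, jar 44 mm). Bin yaw comes out at about +6°, and the slide to the notch at about 67.5 mm. Next is a helper that converts targets into tool shifts.

```bash
cat >> h.py <<'E'
def jaw():
    s=status.get_state();M=R.from_quat(s["ee_rot"]).as_matrix();return M,np.degrees(np.arctan2(M[1,2],M[0,2]))
def to(x,y,z,jawdeg=None):
    s=status.get_state();M,a=jaw();p=np.array(s["ee_pos"])
    d=M.T@(np.array([x,y,z])-p)
    tr=0
    if jawdeg is not None:
        tr=-((jawdeg-a+90)%180-90)   # tool y down: + about y = cw seen from above
    q=s["q"]
    print("t%.2f pos %s jaw %.1f w%.4f F%s q1 %.2f q5 %.2f q6 %.2f"%(s["time_s"],p.round(4),a,s["width"],np.round(s["contact_force"],1),q[0],q[4],q[5]))
    print("  shift",d.round(4),"turn %.3f rad (%.1f deg)"%(np.radians(tr),tr),"rows>=%.1f"%max(np.linalg.norm(d)/.0417,abs(tr)/7.16))
E
python3 - <<'E'
from h import *
print(jaw()[0].round(3))
to(.446,-.193,.15,70)
to(.4468,-.0178,.15,0);to(.4225,.2148,.15,0)
E
```

```text
[[-0.903 -0.     0.43 ]
 [-0.43   0.001 -0.903]
 [-0.    -1.    -0.001]]
t0.15 pos [ 0.2473 -0.5187  0.2556] jaw -64.5 w0.0855 F[ 0.3 -0.1  0.4] q1 -1.27 q5 0.00 q6 1.43
  shift [-0.3195  0.106  -0.2084] turn 0.794 rad (45.5 deg) rows>=9.5
t0.15 pos [ 0.2473 -0.5187  0.2556] jaw -64.5 w0.0855 F[ 0.3 -0.1  0.4] q1 -1.27 q5 0.00 q6 1.43
  shift [-0.3956  0.1062 -0.3662] turn -1.126 rad (-64.5 deg) rows>=13.2
t0.15 pos [ 0.2473 -0.5187  0.2556] jaw -64.5 w0.0855 F[ 0.3 -0.1  0.4] q1 -1.27 q5 0.00 q6 1.43
  shift [-0.4738  0.1065 -0.5866] turn -1.126 rad (-64.5 deg) rows>=18.3
```

Call:
{"name": "servo_tool", "arguments": {
  "motion": [0.6,-0.2,0.05,-0.183,-0.9,0.6,-0.2,0.05,-0.183,-0.9,0.6,-0.2,0.05,-0.183,-0.9,0.6,-0.2,0.05,-0.183,-0.9,0.6,-0.2,0.05,-0.183,-0.9,0.6,-0.2,0.05,-0.183,-0.9,0.6,-0.2,0.05,-0.183,-0.9,0.6,-0.2,0.05,-0.183,-0.9],
  "force": 40
}}

```text
time_s: 0.82
ee_pos: [0.3491, -0.2627, 0.2051]
ee_rot: [-0.443, 0.552, -0.549, 0.444]
contact_force: [-2.1, 0.8, -0.4]
width: 0.0514
```

```bash
python3 - <<'E'
from h import *
to(.4468,-.0178,.15,0)
E
```

```text
t0.82 pos [ 0.3491 -0.2627  0.2051] jaw -12.4 w0.0514 F[-2.1  0.8 -0.4] q1 -0.83 q5 0.00 q6 0.96
  shift [-0.2599  0.0558  0.0431] turn -0.216 rad (-12.4 deg) rows>=6.5
```

Call:
{"name": "servo_tool", "arguments": {
  "motion": [0.6,-0.26,0.056,0.043,-0.22,0.6,-0.26,0.056,0.043,-0.22,0.6,-0.26,0.056,0.043,-0.22,0.6,-0.26,0.056,0.043,-0.22,0.6,-0.26,0.056,0.043,-0.22,0.6,-0.26,0.056,0.043,-0.22,0.6,-0.26,0.056,0.043,-0.22,0.6,-0.26,0.056,0.043,-0.22]
}}

```text
time_s: 1.48
ee_pos: [0.4499, -0.0211, 0.1493]
ee_rot: [-0.5, 0.501, -0.5, 0.5]
contact_force: [-0.4, -0.4, 0.4]
width: 0.0512
```

```bash
python3 - <<'E'
from h import *
c=snap("wrist","w1.png")
to(.4468,-.0178,.032,0)
print(proj(c,[[.4468,-.0178,.048],[.4468,-.0178,0]]))
E
```

```text
t1.53 pos [ 0.4496 -0.0227  0.1497] jaw -0.2 w0.0513 F[-0.1 -0.6  0.3] q1 -0.23 q5 -0.00 q6 1.34
  shift [-0.0049  0.1177 -0.0026] turn -0.003 rad (-0.2 deg) rows>=2.8
[[313.40536871 210.95356673]
 [314.01293486 191.78760914]]
```

View pics/w1.png

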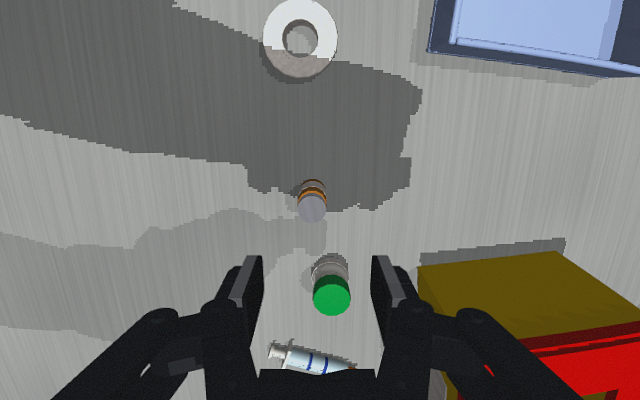

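The wrist view shows the vial cap at (312,208), against a predicted (313,211). That's within about 2 mm, so I'm descending.

Call:
{"name": "servo_tool", "arguments": {
  "motion": [0.6,-0.0055,0.06,-0.0025,0,0.6,-0.0055,0.09,-0.0025,0,0.6,-0.0055,0.11,-0.0025,0,0.6,-0.0055,0.118,-0.0025,0,0.6,-0.0055,0.118,-0.0025,0,0.0,-0.0055,0.118,-0.0025,0,0.0,-0.0055,0.118,-0.0025,0,0.0,-0.0055,0.118,-0.0025,0],
  "force": 30
}}

```text
time_s: 2.2
ee_pos: [0.4488, -0.0195, 0.0343]
ee_rot: [0.498, -0.5, 0.503, -0.499]
contact_force: [0.1, -1.1, 2.8]
width: 0.0211
```

Call:
{"name": "servo_tool", "arguments": {
  "motion": [0.0,0,0,0,0,0.0,0,0,0,0,0.0,0,0,0,0],
  "force": 30
}}

```text
time_s: 2.45
ee_pos: [0.4489, -0.0194, 0.0343]
ee_rot: [0.498, -0.5, 0.503, -0.499]
contact_force: [-0.4, -1.1, 7.8]
width: 0.021
```

Call:
{"name": "servo_tool", "arguments": {
  "motion": [0.0,0,-0.03,0,0,0.0,0,-0.07,0,0,0.0,0,-0.11,0,0,0.0,0,-0.15,0,0,0.0,0,-0.15,0,0,0.0,0,-0.15,0,0]
}}

```text
time_s: 2.95
ee_pos: [0.4492, -0.019, 0.1859]
ee_rot: [0.497, -0.499, 0.504, -0.5]
contact_force: [-1.0, -0.1, -1.1]
width: 0.0206
```

```bash
python3 - <<'E'
from h import *
c=snap("wrist","w2.png");c=snap("side","s2.png")
to(.6123,-.1495,.185,6)
E
```

```text
t3.05 pos [ 0.4467 -0.0185  0.1824] jaw -0.3 w0.0211 F[ 0.4 -0.2 -0.4] q1 -0.22 q5 -0.00 q6 1.36
  shift [ 0.13   -0.0024  0.1664] turn -0.111 rad (-6.3 deg) rows>=5.1
```

View pics/w2.png

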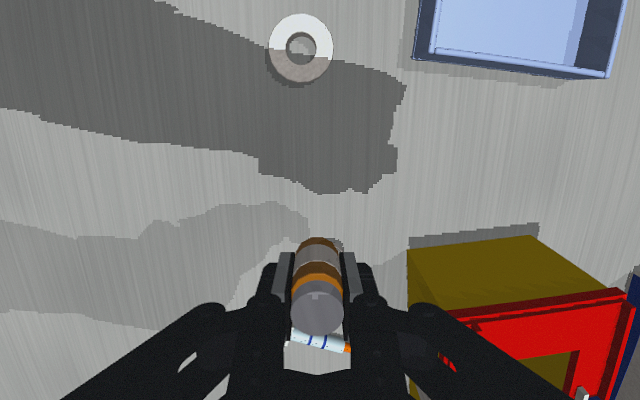

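View pics/s2.png

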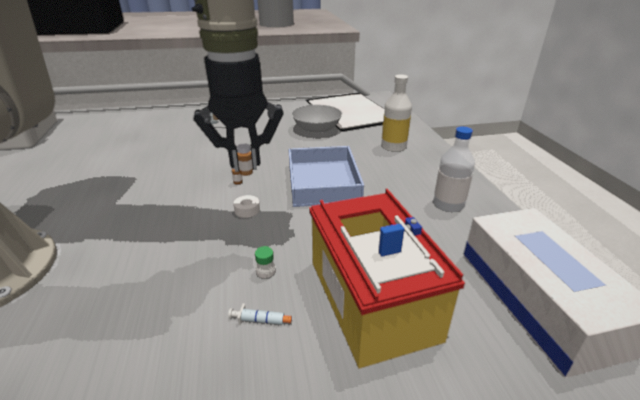

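The vial is held upright between the pads at (317,290) in the wrist view. The side view agrees. Now to the opening.

Call:
{"name": "servo_tool", "arguments": {
  "motion": [0.0,0.13,-0.003,0.1665,-0.11,0.0,0.13,-0.003,0.1665,-0.11,0.0,0.13,-0.003,0.1665,-0.11,0.0,0.13,-0.003,0.1665,-0.11,0.0,0.13,-0.003,0.1665,-0.11,0.0,0.13,-0.003,0.1665,-0.11,0.0,0.13,-0.003,0.1665,-0.11,0.0,0.13,-0.003,0.1665,-0.11]
}}

```text
time_s: 3.72
ee_pos: [0.6111, -0.1491, 0.1828]
ee_rot: [0.526, -0.475, 0.472, -0.525]
contact_force: [0.2, -0.1, -0.2]
width: 0.0208
```

```bash
python3 - <<'E'
from h import *
c=snap("side","s3.png");c=snap("top","t3.png")
to(.6123,-.1495,.165,6)
E
```

```text
t3.82 pos [ 0.611  -0.1484  0.1844] jaw 6.0 w0.0207 F[-0.4  0.8 -0.2] q1 -0.37 q5 0.00 q6 1.10
  shift [0.0013 0.0194 0.0012] turn -0.000 rad (-0.0 deg) rows>=0.5
```

View pics/s3.png

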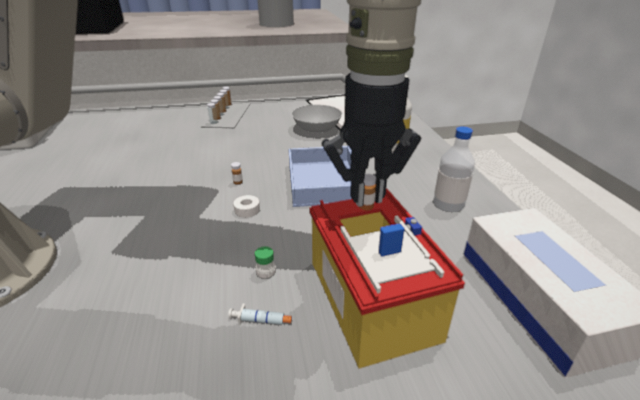

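The vial hangs over the opening (side view, about (370,190)). I'll lower it and release.

Call:
{"name": "servo_tool", "arguments": {
  "motion": [0.0,0.001,0.019,0.001,0,0.0,0.001,0.019,0.001,0,0.0,0.001,0.019,0.001,0,0.55,0.001,0.019,0.001,0,0.55,0.001,0.019,0.001,0,0.55,0.001,0.019,0.001,0,0.55,0.001,0.019,0.001,0,0.55,0.001,0.019,0.001,0]
}}

```text
time_s: 4.48
ee_pos: [0.6139, -0.1505, 0.1668]
ee_rot: [-0.525, 0.473, -0.474, 0.525]
contact_force: [-0.1, 0.1, 0.3]
width: 0.0468
```

Call:
{"name": "servo_tool", "arguments": {
  "motion": [0.6,0,-0.06,0,0,0.6,0,-0.06,0,0,0.6,0,-0.06,0,0]
}}

```text
time_s: 4.73
ee_pos: [0.6159, -0.1513, 0.2316]
ee_rot: [-0.524, 0.471, -0.476, 0.526]
contact_force: [0.4, -0.5, -0.2]
width: 0.0514
```

```bash
python3 - <<'E'
from h import *
c=snap("wrist","w4.png")
to(.4225,.2148,.15,0)
E
```

```text
t4.78 pos [ 0.6153 -0.1511  0.2294] jaw 6.0 w0.0510 F[ 0.5 -0.7 -1. ] q1 -0.37 q5 -0.00 q6 1.10
  shift [-0.3842  0.0775 -0.1542] turn 0.104 rad (6.0 deg) rows>=10.1
```

View pics/w4.png

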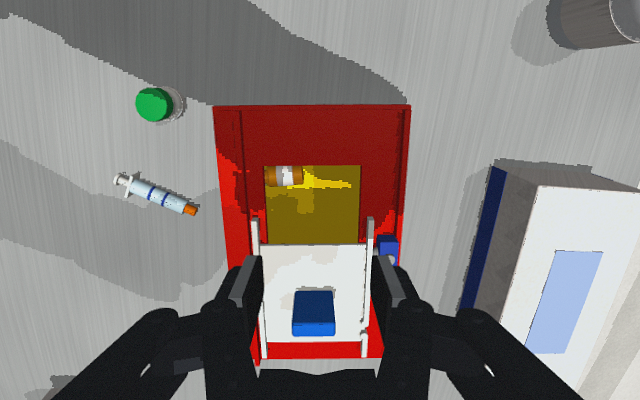

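The vial is in the bin, visible through the opening at (285,175). Next, vial A.

Call:
{"name": "servo_tool", "arguments": {
  "motion": [0.6,-0.384,0.04,-0.154,0.104,0.6,-0.384,0.04,-0.154,0.104,0.6,-0.384,0.04,-0.154,0.104,0.6,-0.384,0.04,-0.154,0.104,0.6,-0.384,0.04,-0.154,0.104,0.6,-0.384,0.04,-0.154,0.104,0.6,-0.384,0.04,-0.154,0.104,0.6,-0.384,0.04,-0.154,0.104]
}}

```text
time_s: 5.45
ee_pos: [0.4571, 0.1443, 0.1931]
ee_rot: [-0.5, 0.5, -0.5, 0.5]
contact_force: [1.8, 0.0, 0.3]
width: 0.0515
```

```bash
python3 - <<'E'
from h import *
to(.4225,.2148,.15,0)
E
```

```text
t5.45 pos [0.4571 0.1443 0.1931] jaw -0.0 w0.0515 F[1.8 0.  0.3] q1 0.14 q5 0.00 q6 1.71
  shift [-0.0705  0.0431 -0.0346] turn -0.001 rad (-0.0 deg) rows>=2.1
```

Call:
{"name": "servo_tool", "arguments": {
  "motion": [0.6,-0.07,0.043,-0.0345,0,0.6,-0.07,0.043,-0.0345,0,0.6,-0.07,0.043,-0.0345,0,0.6,-0.07,0.043,-0.0345,0,0.6,-0.07,0.043,-0.0345,0]
}}

```text
time_s: 5.87
ee_pos: [0.4241, 0.2129, 0.1507]
ee_rot: [0.501, -0.5, 0.5, -0.5]
contact_force: [-0.7, -0.0, 0.5]
width: 0.0511
```

```bash
python3 - <<'E'
from h import *
c=snap("wrist","w5.png")
to(.4225,.2148,.038,0)
print(proj(c,[[.4225,.2148,.048],[.4225,.2148,0]]))
E
```

```text
t5.92 pos [0.425  0.2125 0.1513] jaw -0.0 w0.0511 F[ 1.1 -0.6  0.2] q1 0.29 q5 -0.00 q6 1.87
  shift [-0.0023  0.1133 -0.0026] turn -0.000 rad (-0.0 deg) rows>=2.7
[[315.60125613 211.9649104 ]
 [315.83448927 192.64769207]]
```

View pics/w5.png

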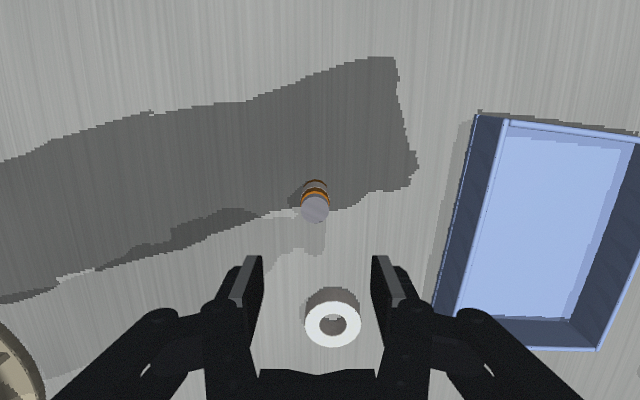

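The cap sits at (315,208) against a predicted (316,212), so the position holds. Descending, 4 mm higher than last time.

Call:
{"name": "servo_tool", "arguments": {
  "motion": [0.6,-0.0035,0.06,-0.0026,0,0.6,-0.0035,0.09,-0.0026,0,0.6,-0.0035,0.11,-0.0026,0,0.6,-0.0035,0.1135,-0.0026,0,0.6,-0.0035,0.1135,-0.0026,0,0.0,-0.0035,0.1135,-0.0026,0,0.0,-0.0035,0.1135,-0.0026,0,0.0,-0.0035,0.1135,-0.0026,0],
  "force": 30
}}

```text
time_s: 6.58
ee_pos: [0.4242, 0.2167, 0.04]
ee_rot: [-0.498, 0.499, -0.501, 0.501]
contact_force: [1.1, -0.5, 3.2]
width: 0.021
```

Call:
{"name": "servo_tool", "arguments": {
  "motion": [0.0,0,0,0,0,0.0,0,0,0,0,0.0,0,0,0,0]
}}

```text
time_s: 6.83
ee_pos: [0.4241, 0.2168, 0.0399]
ee_rot: [-0.499, 0.499, -0.501, 0.501]
contact_force: [1.2, -1.3, 6.7]
width: 0.0212
```

Call:
{"name": "servo_tool", "arguments": {
  "motion": [0.0,0,-0.03,0,0,0.0,0,-0.07,0,0,0.0,0,-0.11,0,0,0.0,0,-0.15,0,0,0.0,0,-0.15,0,0,0.0,0,-0.15,0,0]
}}

```text
time_s: 7.33
ee_pos: [0.424, 0.2173, 0.1916]
ee_rot: [-0.498, 0.499, -0.501, 0.503]
contact_force: [-0.1, 0.3, -1.1]
width: 0.0208
```

```bash
python3 - <<'E'
from h import *
c=snap("wrist","w6.png")
to(.6123,-.1495,.19,6)
E
```

```text
t7.38 pos [0.4226 0.2168 0.1894] jaw 0.0 w0.0208 F[-0.1 -0.2 -1.6] q1 0.30 q5 -0.00 q6 1.88
  shift [ 3.664e-01 -3.000e-04  1.896e-01] turn -0.105 rad (-6.0 deg) rows>=9.9
```

View pics/w6.png

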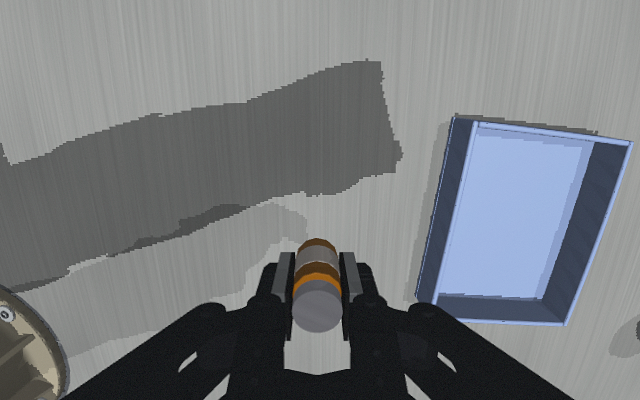

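The second vial is held at (317,290). The same 7 N showed up 6 mm higher, so that force is the pads pushing the vial down as they swing, not the tips touching the table. Carrying it to the opening.

Call:
{"name": "servo_tool", "arguments": {
  "motion": [0.0,0.366,0,0.19,-0.105,0.0,0.366,0,0.19,-0.105,0.0,0.366,0,0.19,-0.105,0.0,0.366,0,0.19,-0.105,0.0,0.366,0,0.19,-0.105,0.0,0.366,0,0.19,-0.105,0.0,0.366,0,0.19,-0.105,0.0,0.366,0,0.19,-0.105]
}}

```text
time_s: 8.05
ee_pos: [0.574, -0.0793, 0.1858]
ee_rot: [0.526, -0.474, 0.472, -0.525]
contact_force: [1.3, 0.4, -0.3]
width: 0.0211
```

```bash
python3 - <<'E'
from h import *
to(.6123,-.1495,.19,6)
E
```

```text
t8.05 pos [ 0.574  -0.0793  0.1858] jaw 6.0 w0.0211 F[ 1.3  0.4 -0.3] q1 -0.28 q5 0.00 q6 1.19
  shift [ 0.0738 -0.0044  0.0308] turn 0.000 rad (0.0 deg) rows>=1.9
```

Call:
{"name": "servo_tool", "arguments": {
  "motion": [0.0,0.073,-0.004,0.03,0,0.0,0.073,-0.004,0.03,0,0.0,0.073,-0.004,0.03,0,0.0,0.073,-0.004,0.03,0,0.0,0.073,-0.004,0.03,0]
}}

```text
time_s: 8.47
ee_pos: [0.6108, -0.1467, 0.1897]
ee_rot: [0.526, -0.475, 0.472, -0.525]
contact_force: [-0.3, 0.2, 0.0]
width: 0.0207
```

```bash
python3 - <<'E'
from h import *
to(.6123,-.1495,.17,6)
E
```

```text
t8.47 pos [ 0.6108 -0.1467  0.1897] jaw 6.0 w0.0207 F[-0.3  0.2  0. ] q1 -0.36 q5 0.00 q6 1.10
  shift [0.003  0.0197 0.0013] turn -0.000 rad (-0.0 deg) rows>=0.5
```

Call:
{"name": "servo_tool", "arguments": {
  "motion": [0.0,0.002,0.02,0.001,0,0.0,0.002,0.02,0.001,0,0.0,0.002,0.02,0.001,0,0.55,0.002,0.02,0.001,0,0.55,0.002,0.02,0.001,0,0.55,0.002,0.02,0.001,0,0.55,0.002,0.02,0.001,0,0.55,0.002,0.02,0.001,0]
}}

```text
time_s: 9.13
ee_pos: [0.6135, -0.149, 0.1723]
ee_rot: [-0.525, 0.473, -0.473, 0.526]
contact_force: [0.3, -0.2, 0.1]
width: 0.0472
```

Call:
{"name": "servo_tool", "arguments": {
  "motion": [0.6,0,-0.06,0,0,0.6,0,-0.06,0,0,0.6,0,-0.06,0,0]
}}

```text
time_s: 9.38
ee_pos: [0.6154, -0.1498, 0.2372]
ee_rot: [-0.524, 0.47, -0.476, 0.527]
contact_force: [1.7, 0.2, 1.7]
width: 0.0514
```

```bash
python3 - <<'E'
from h import *
c=snap("wrist","w7.png")
to(.446,-.193,.15,70)
E
```

```text
t9.43 pos [ 0.6148 -0.1496  0.2349] jaw 6.0 w0.0511 F[0.5 0.1 0. ] q1 -0.37 q5 -0.00 q6 1.10
  shift [ 0.0252  0.0841 -0.1728] turn -1.117 rad (-64.0 deg) rows>=8.9
```

View pics/w7.png

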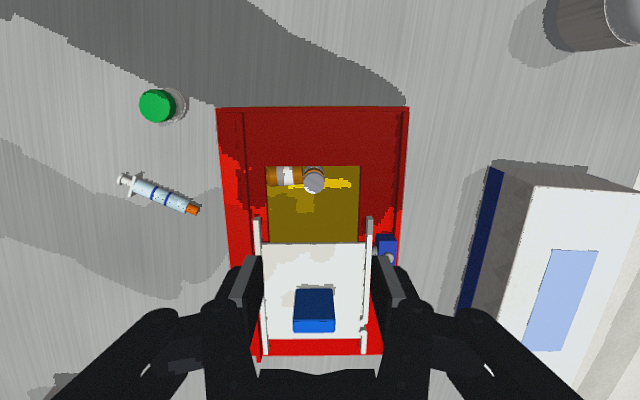

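Both vials are in the bin, one lying at (285,175) and one standing at (313,180). Now the syringe.

Call:
{"name": "servo_tool", "arguments": {
  "motion": [0.6,0.025,0.03,-0.173,-1.117,0.6,0.025,0.03,-0.173,-1.117,0.6,0.025,0.03,-0.173,-1.117,0.6,0.025,0.03,-0.173,-1.117,0.6,0.025,0.03,-0.173,-1.117,0.6,0.025,0.03,-0.173,-1.117,0.6,0.025,0.03,-0.173,-1.117,0.6,0.025,0.03,-0.173,-1.117]
}}

```text
time_s: 10.1
ee_pos: [0.4428, -0.1919, 0.2009]
ee_rot: [-0.688, 0.162, -0.161, 0.689]
contact_force: [-0.1, 0.1, -0.4]
width: 0.0509
```

```bash
python3 - <<'E'
from h import *
to(.446,-.193,.13,70)
E
```

```text
t10.10 pos [ 0.4428 -0.1919  0.2009] jaw 63.6 w0.0509 F[-0.1  0.1 -0.4] q1 -0.58 q5 -0.00 q6 -0.11
  shift [0.0034 0.0709 0.0005] turn -0.112 rad (-6.4 deg) rows>=1.7
```

Call:
{"name": "servo_tool", "arguments": {
  "motion": [0.5,0.003,0.07,0,-0.11,0.5,0.003,0.07,0,-0.11,0.5,0.003,0.07,0,-0.11,0.5,0.003,0.07,0,-0.11,0.5,0.003,0.07,0,-0.11]
}}

```text
time_s: 10.52
ee_pos: [0.4467, -0.1935, 0.1325]
ee_rot: [0.696, -0.125, 0.125, -0.696]
contact_force: [0.1, -0.3, 0.1]
width: 0.0427
```

```bash
python3 - <<'E'
from h import *
c=snap("wrist","w8.png")
to(.446,-.193,.03,70)
print(proj(c,[[.446,-.193,.016],[.4881,-.2082,.01],[.4206,-.1835,.01]]))
E
```

```text
t10.57 pos [ 0.4473 -0.1939  0.1332] jaw 69.6 w0.0427 F[ 0.7 -0.4  0.2] q1 -0.57 q5 -0.00 q6 -0.22
  shift [-0.0017  0.1032  0.0004] turn -0.007 rad (-0.4 deg) rows>=2.5
[[317.06659642 207.79696524]
 [317.60549516 257.96519582]
 [317.12818688 170.29960689]]
```

View pics/w8.png

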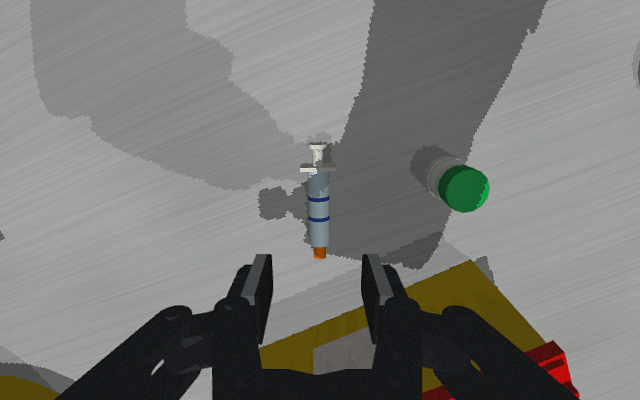

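The syringe is centred between the jaws, with its flange at (317,168) and tip at (320,257). Descending.

Call:
{"name": "servo_tool", "arguments": {
  "motion": [0.5,-0.0017,0.05,0,0,0.5,-0.0017,0.08,0,0,0.5,-0.0017,0.1,0,0,0.5,-0.0017,0.103,0,0,0.5,-0.0017,0.103,0,0,0.0,-0.0017,0.103,0,0,0.0,-0.0017,0.103,0,0,0.0,-0.0017,0.103,0,0],
  "force": 30
}}

```text
time_s: 11.23
ee_pos: [0.4468, -0.1939, 0.0311]
ee_rot: [0.697, -0.124, 0.127, -0.695]
contact_force: [-0.5, 0.4, 6.3]
width: 0.0143
```

Call:
{"name": "servo_tool", "arguments": {
  "motion": [0.0,0,0,0,0,0.0,0,0,0,0,0.0,0,0,0,0]
}}

```text
time_s: 11.48
ee_pos: [0.4467, -0.1939, 0.031]
ee_rot: [0.697, -0.124, 0.127, -0.695]
contact_force: [1.0, 0.2, 7.0]
width: 0.0144
```

Call:
{"name": "servo_tool", "arguments": {
  "motion": [0.0,0,-0.03,0,0,0.0,0,-0.07,0,0,0.0,0,-0.09,0,0,0.0,0,-0.11,0,0,0.0,0,-0.11,0,0,0.0,0,-0.11,0,0]
}}

```text
time_s: 11.98
ee_pos: [0.4462, -0.1936, 0.1409]
ee_rot: [0.697, -0.124, 0.127, -0.695]
contact_force: [-1.3, 1.2, -1.0]
width: 0.0145
```

```bash
python3 - <<'E'
from h import *
c=snap("wrist","w9.png")
to(.613,.172,.14,85)
E
```

```text
t12.03 pos [ 0.4453 -0.193   0.1395] jaw 69.6 w0.0145 F[-0.5  0.3 -0.5] q1 -0.57 q5 -0.00 q6 -0.22
  shift [ 0.0301 -0.0007  0.4006] turn -0.269 rad (-15.4 deg) rows>=9.6
```

View pics/w9.png

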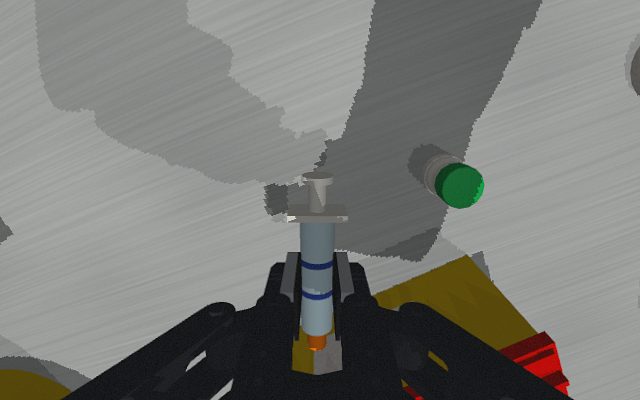

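The syringe is held. I'll lift it clear of the bin and move to the tray.

Call:
{"name": "servo_tool", "arguments": {
  "motion": [0.0,0,-0.04,0,0,0.0,0.005,-0.06,0.03,-0.05,0.0,0.03,-0.06,0.4,-0.27,0.0,0.03,-0.06,0.4,-0.27,0.0,0.03,-0.06,0.4,-0.27,0.0,0.03,-0.06,0.4,-0.27,0.0,0.03,-0.06,0.4,-0.27,0.0,0.03,-0.06,0.4,-0.27]
}}

```text
time_s: 12.7
ee_pos: [0.5624, 0.0636, 0.1972]
ee_rot: [0.707, -0.031, 0.03, -0.706]
contact_force: [1.0, 0.1, -0.5]
width: 0.0145
```

```bash
python3 - <<'E'
from h import *
to(.613,.172,.12,85)
E
```

```text
t12.70 pos [0.5624 0.0636 0.1972] jaw 85.1 w0.0145 F[ 1.   0.1 -0.5] q1 -0.03 q5 -0.00 q6 0.06
  shift [0.0413 0.0771 0.1124] turn 0.001 rad (0.1 deg) rows>=3.4
```

Call:
{"name": "servo_tool", "arguments": {
  "motion": [0.0,0.041,0.077,0.112,0,0.0,0.041,0.077,0.112,0,0.0,0.041,0.077,0.112,0,0.0,0.041,0.077,0.112,0,0.0,0.041,0.077,0.112,0,0.0,0.041,0.077,0.112,0]
}}

```text
time_s: 13.2
ee_pos: [0.6118, 0.1697, 0.1197]
ee_rot: [0.707, -0.031, 0.028, -0.706]
contact_force: [0.7, -0.4, 0.4]
width: 0.0144
```

```bash
python3 - <<'E'
from h import *
c=snap("side","s10.png")
c=snap("wrist","w10.png")
to(.613,.172,.04,85)
E
```

```text
t13.30 pos [0.6129 0.1685 0.122 ] jaw 85.0 w0.0143 F[-1.1 -0.3 -1. ] q1 0.14 q5 -0.00 q6 0.23
  shift [-0.0002  0.082   0.0036] turn 0.001 rad (0.0 deg) rows>=2.0
```

View pics/w10.png

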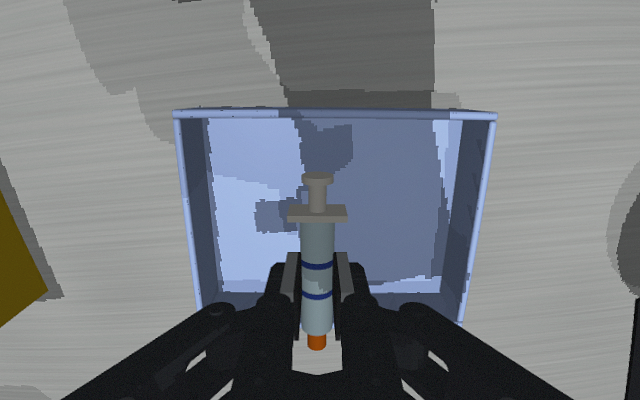

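View pics/s10.png

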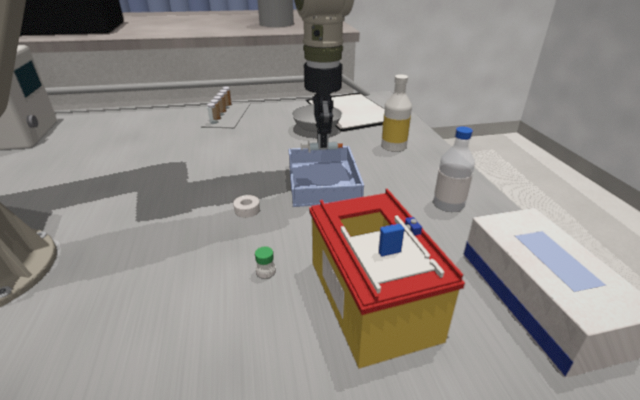

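The syringe is centred over the tray, with tray walls at columns 185–490 in the wrist view. Lowering and releasing.

Call:
{"name": "servo_tool", "arguments": {
  "motion": [0.0,0,0.04,0.0036,0,0.0,0,0.07,0.0036,0,0.0,0,0.083,0.0036,0,0.0,0,0.083,0.0036,0,0.0,0,0.083,0.0036,0,0.45,0,0.083,0.0036,0,0.45,0,0.083,0.0036,0,0.45,0,0.083,0.0036,0]
}}

```text
time_s: 13.97
ee_pos: [0.6147, 0.173, 0.0407]
ee_rot: [-0.706, 0.029, -0.032, 0.707]
contact_force: [-0.4, 0.3, 0.9]
width: 0.0382
```

Call:
{"name": "servo_tool", "arguments": {
  "motion": [0.45,0,0,0,0,0.45,0,-0.04,0,0,0.45,0,-0.08,0,0,0.45,0,-0.12,0,0,0.45,0,-0.16,0,0,0.45,0,-0.18,0,0]
}}

```text
time_s: 14.47
ee_pos: [0.6152, 0.1736, 0.2252]
ee_rot: [-0.706, 0.027, -0.033, 0.707]
contact_force: [0.0, -0.3, 1.2]
width: 0.0385
```

```bash
python3 - <<'E'
from h import *
c=snap("wrist","w11.png")
to(.6205,-.2234,.22,96)
E
```

```text
t14.52 pos [0.6165 0.1739 0.228 ] jaw 85.1 w0.0386 F[1.6 0.7 3.6] q1 0.15 q5 -0.00 q6 0.24
  shift [ 0.0378  0.0074 -0.3955] turn -0.190 rad (-10.9 deg) rows>=9.5
```

View pics/w11.png

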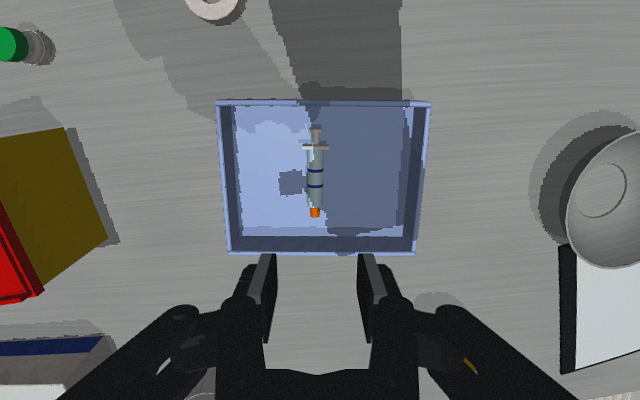

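The syringe lies in the tray at about (316,180). Next is the tab.

Call:
{"name": "servo_tool", "arguments": {
  "motion": [0.45,0.038,0,-0.395,-0.19,0.45,0.038,0,-0.395,-0.19,0.45,0.038,0,-0.395,-0.19,0.45,0.038,0,-0.395,-0.19,0.45,0.038,0,-0.395,-0.19,0.45,0.038,0,-0.395,-0.19,0.45,0.038,0,-0.395,-0.19,0.45,0.038,0,-0.395,-0.19]
}}

```text
time_s: 15.18
ee_pos: [0.6165, -0.1603, 0.2189]
ee_rot: [0.706, 0.037, -0.037, -0.706]
contact_force: [0.5, 0.0, -0.1]
width: 0.0384
```

```bash
python3 - <<'E'
from h import *
to(.6205,-.2234,.22,96)
E
```

```text
t15.18 pos [ 0.6165 -0.1603  0.2189] jaw 96.0 w0.0384 F[ 0.5  0.  -0.1] q1 -0.38 q5 -0.00 q6 -0.48
  shift [-0.0026 -0.001  -0.0632] turn -0.000 rad (-0.0 deg) rows>=1.5
```

Call:
{"name": "servo_tool", "arguments": {
  "motion": [0.45,-0.003,-0.001,-0.063,0,0.45,-0.003,-0.001,-0.063,0,0.45,-0.003,-0.001,-0.063,0,0.45,-0.003,-0.001,-0.063,0,0.45,-0.003,-0.001,-0.063,0]
}}

```text
time_s: 15.6
ee_pos: [0.6202, -0.2207, 0.2196]
ee_rot: [-0.706, -0.037, 0.037, 0.706]
contact_force: [0.2, -0.3, 0.5]
width: 0.0386
```

```bash
python3 - <<'E'
from h import *
c=snap("wrist","w12.png");snap("side","s12.png")
to(.6205,-.2234,.156,96)
a=np.radians(6.0);ex=np.array([np.cos(a),np.sin(a),0]);ey=np.array([-np.sin(a),np.cos(a),0])
P=np.array([.6205,-.2234,.165])
print(proj(c,[P+i*.015*ex+j*.006*ey for i in(-1,1) for j in(-1,1)]))
E
```

```text
t15.70 pos [ 0.6204 -0.2198  0.2198] jaw 96.1 w0.0381 F[ 0.9 -0.4  0. ] q1 -0.46 q5 0.00 q6 -0.57
  shift [-0.0003  0.0638 -0.0036] turn 0.001 rad (0.1 deg) rows>=1.5
[[300.29926768 219.98735011]
 [321.98722052 219.97566111]
 [301.17116335 268.04971386]
 [321.75708921 268.04632652]]
```

View pics/w12.png

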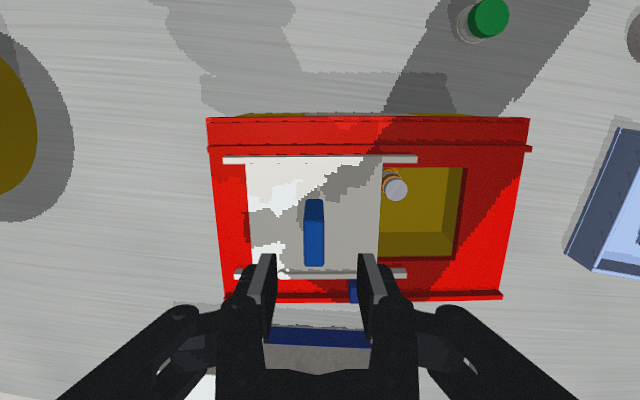

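View pics/s12.png

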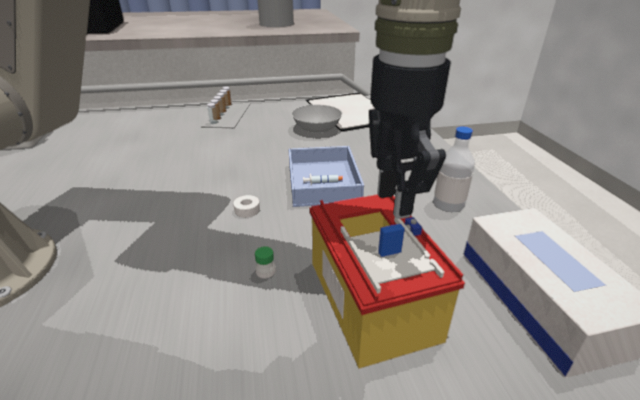

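The tab is between the jaws: its top spans columns 303–325, centred about 1 mm to +y of the prediction. I'm correcting that, lowering and gripping.

Call:
{"name": "servo_tool", "arguments": {
  "motion": [0.45,0,0.03,-0.0027,0,0.45,0,0.05,-0.0027,0,0.45,0,0.064,-0.0027,0,0.45,0,0.064,-0.0027,0,0.45,0,0.064,-0.0027,0,0.0,0,0.064,-0.0027,0,0.0,0,0.064,-0.0027,0,0.0,0,0.064,-0.0027,0],
  "force": 40
}}

```text
time_s: 16.37
ee_pos: [0.6216, -0.2237, 0.1576]
ee_rot: [0.706, 0.038, -0.036, -0.706]
contact_force: [-0.5, 2.8, 4.1]
width: 0.0115
```

Call:
{"name": "servo_tool", "arguments": {
  "motion": [0.0,0,0,0,0,0.0,0,0,0,0,0.0,0,0,0,0]
}}

```text
time_s: 16.62
ee_pos: [0.6217, -0.2244, 0.1576]
ee_rot: [0.707, 0.038, -0.036, -0.706]
contact_force: [1.7, 2.2, 4.1]
width: 0.0115
```

```bash
python3 - <<'E'
from h import *
c=snap("side","s13.png");snap("wrist","w13.png");snap("top","t13.png")
to(.6133,-.1560,.156,96)
f=load("side13.png" if 0 else "s13.png")["f"][180:300,300:470,::-1];cv2.imwrite("pics/s13c.png",cv2.resize(f,None,fx=4,fy=4,interpolation=cv2.INTER_CUBIC))
f=load("t13.png")["f"][105:215,340:500,::-1];cv2.imwrite("pics/t13c.png",cv2.resize(f,None,fx=5,fy=5,interpolation=cv2.INTER_CUBIC))
E
```

```text
t16.77 pos [ 0.6217 -0.2245  0.1576] jaw 96.0 w0.0114 F[0.9 1.7 4.8] q1 -0.47 q5 0.00 q6 -0.57
  shift [-0.0012  0.0015  0.069 ] turn -0.000 rad (-0.0 deg) rows>=1.7
```

View pics/s13c.png

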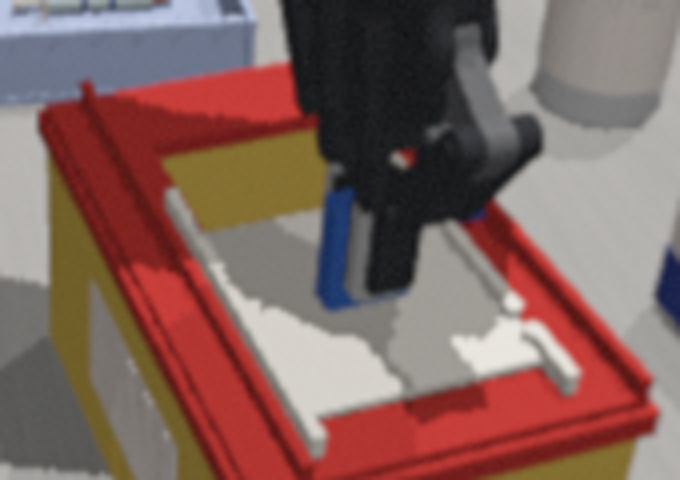

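View pics/t13c.png

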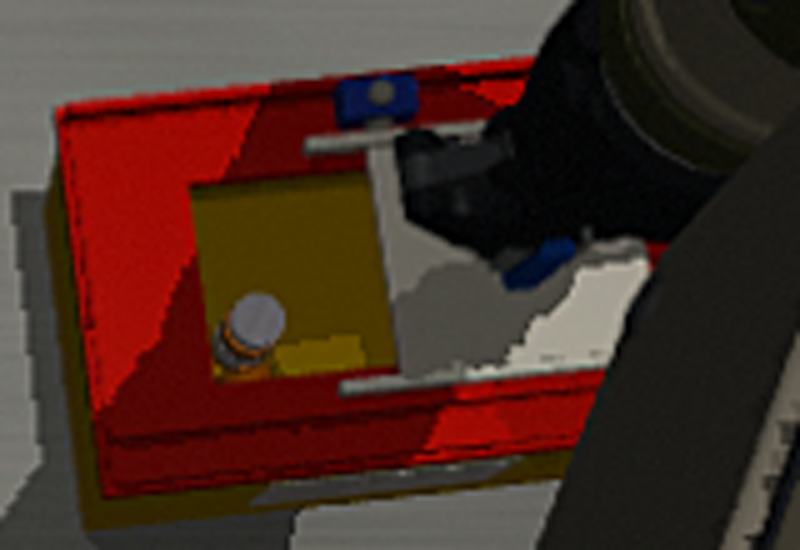

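View pics/w13.png

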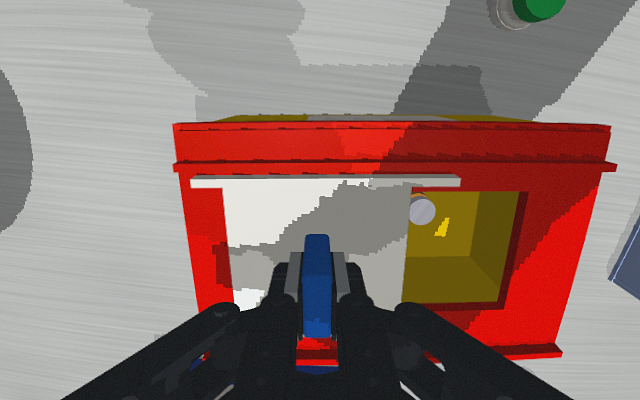

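The grip is firm: width 11.4 mm on the 12 mm tab. The shutter slipped about 1–2 mm back, so about 69 mm remain. I'll slide 54 mm first, then re-measure.

Call:
{"name": "servo_tool", "arguments": {
  "motion": [0.0,0,0,0.008,0,0.0,0,0,0.016,0,0.0,0,0,0.024,0,0.0,0,0,0.032,0,0.0,0,0,0.04,0,0.0,0,0,0.048,0,0.0,0,0,0.054,0,0.0,0,0,0.054,0],
  "force": 60
}}

```text
time_s: 17.43
ee_pos: [0.6159, -0.1714, 0.1576]
ee_rot: [0.707, 0.038, -0.036, -0.705]
contact_force: [-1.1, 1.3, 7.4]
width: 0.011
```

Call:
{"name": "servo_tool", "arguments": {
  "motion": [0.0,0,0,0,0,0.0,0,0,0,0,0.0,0,0,0,0]
}}

```text
time_s: 17.68
ee_pos: [0.6159, -0.1711, 0.1577]
ee_rot: [0.707, 0.038, -0.036, -0.706]
contact_force: [-3.8, 0.7, 9.8]
width: 0.0109
```

```bash
python3 - <<'E'
from h import *
c=snap("side","s14.png");snap("wrist","w14.png");snap("top","t14.png")
to(.6133,-.1560,.156,96)
f=load("s14.png")["f"][180:300,300:470,::-1];cv2.imwrite("pics/s14c.png",cv2.resize(f,None,fx=4,fy=4,interpolation=cv2.INTER_CUBIC))
f=load("t14.png")["f"][105:215,340:500,::-1];cv2.imwrite("pics/t14c.png",cv2.resize(f,None,fx=5,fy=5,interpolation=cv2.INTER_CUBIC))
E
```

```text
t17.83 pos [ 0.6158 -0.1711  0.1577] jaw 95.9 w0.0111 F[0.8 0.3 3.7] q1 -0.40 q5 -0.00 q6 -0.50
  shift [-0.0009  0.0016  0.0153] turn -0.001 rad (-0.1 deg) rows>=0.4
```

View pics/s14c.png

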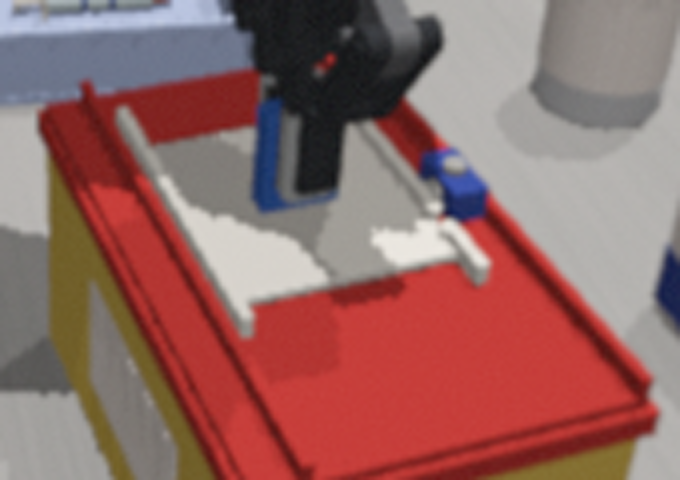

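View pics/t14c.png

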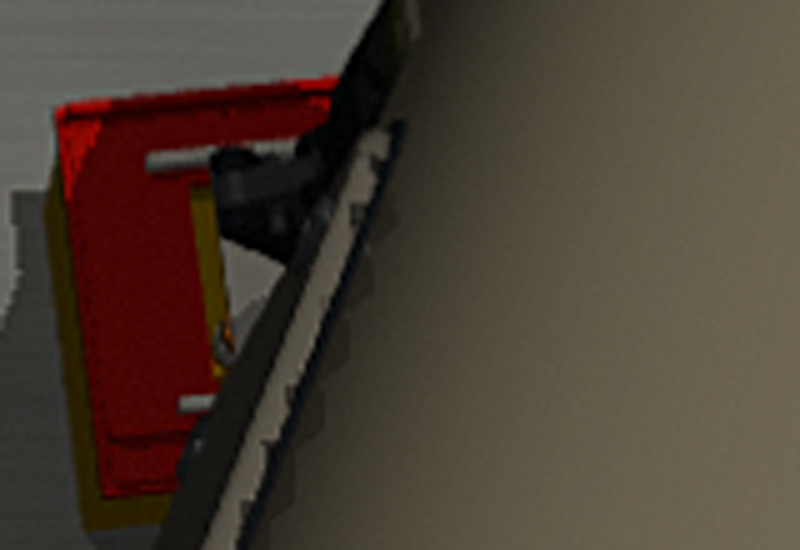

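View pics/w14.png

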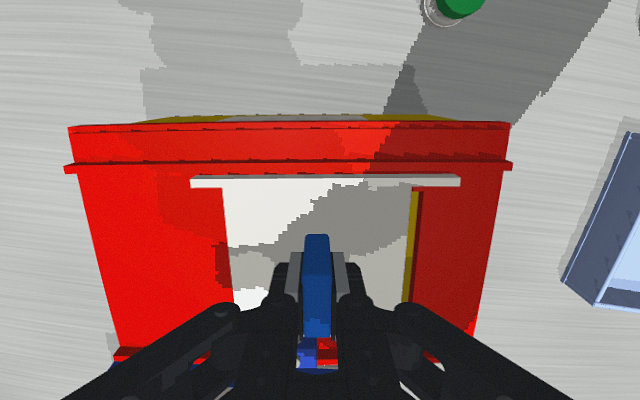

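```bash
python3 - <<'E'
from h import *
t=load("t14.png");s=load("s14.png")
def o(p,x0,y0,k): return [x0+(p[0]+.5)/k-.5,y0+(p[1]+.5)/k-.5]
TB=lambda *p:o(p,340,105,5);SB=lambda *p:o(p,300,180,4)
a=np.radians(6.1);ey=np.array([-np.sin(a),np.cos(a),0])
O=np.array([.6163,-.187,0])
by=lambda P:((np.atleast_2d(P)-O)@ey*1000).round(1)
print("ball knob/ block mid y",by([.6715,-.1798,0]),by(plane(t,[TB(340,80),TB(417,75)],.134)))
print("notch0 top,side",by(plane(t,[TB(577,125)],.129)),by(plane(s,[SB(517,313)],.129)))
print("notch now side, lips",by(plane(s,[SB(441,215),SB(434,208),SB(447,222)],.129)))
print("runner+x end top  before/after",by(plane(t,[TB(302,145),TB(147,162)],.129)))
print("runner-x end top before/after",by(plane(t,[TB(335,390),TB(180,404)],.129)))
print("runner-x -yend side before/after",by(plane(s,[SB(315,435),SB(246,320)],.129)),"  rear +x end",by(plane(s,[SB(570,370),SB(484,266)],.129)))
print("tcp by",by(status.get_state()["ee_pos"]*np.array([1,1,0])))
# block from side: top face corners (425,150),(470,... )
for p in [(425,152),(455,145),(487,184),(460,193),(457,162)]: print(p,plane(s,[SB(*p)],.137).round(4),by(plane(s,[SB(*p)],.137)))
E
```

```text
ball knob/ block mid y [1.3] [ 13.9 -12.4]
notch0 top,side [-65.8] [-66.4]
notch now side, lips [-14.   -9.8 -18.1]
runner+x end top  before/after [28.8 81.6]
runner-x end top before/after [29.4 81. ]
runner-x -yend side before/after [-95.  -43.3]   rear +x end [-94.  -42.7]
tcp by [15.9]
(425, 152) [[ 0.6642 -0.1706  0.137 ]] [11.2]
(455, 145) [[ 0.6763 -0.1687  0.137 ]] [11.8]
(487, 184) [[ 0.678  -0.1927  0.137 ]] [-12.3]
(460, 193) [[ 0.6669 -0.1957  0.137 ]] [-14.]
(457, 162) [[ 0.6729 -0.1786  0.137 ]] [2.4]
```

```bash
python3 - <<'E'
from h import *
f=load("s14.png")["f"][210:255,390:430,::-1];cv2.imwrite("pics/s14d.png",cv2.resize(f,None,fx=12,fy=12,interpolation=cv2.INTER_CUBIC))
E
```

```text
(no output)
```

View pics/s14d.png

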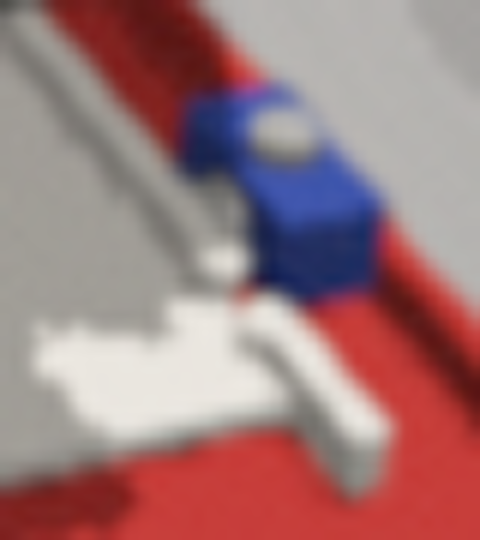

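The notch is at bin y −14.1 mm and the ball at about +0.5 mm. Three independent cues agree, so about 14.5 mm remain. I'll advance 8 mm, then take small steps watching the force.

Call:
{"name": "servo_tool", "arguments": {
  "motion": [0.0,0,0,0.003,0,0.0,0,0,0.006,0,0.0,0,0,0.008,0,0.0,0,0,0.008,0,0.0,0,0,0.008,0]
}}

```text
time_s: 18.25
ee_pos: [0.615, -0.1636, 0.1577]
ee_rot: [0.707, 0.037, -0.036, -0.705]
contact_force: [-1.1, 0.1, 6.8]
width: 0.0112
```

Call:
{"name": "servo_tool", "arguments": {
  "motion": [0.0,0,0,0.001,0,0.0,0,0,0.002,0,0.0,0,0,0.002,0,0.0,0,0,0.002,0]
}}

```text
time_s: 18.58
ee_pos: [0.6148, -0.1618, 0.1577]
ee_rot: [0.707, 0.037, -0.036, -0.705]
contact_force: [-2.7, -0.6, 8.1]
width: 0.011
```

Call:
{"name": "servo_tool", "arguments": {
  "motion": [0.0,0,0,0.001,0,0.0,0,0,0.0015,0,0.0,0,0,0.0015,0,0.0,0,0,0.0015,0]
}}

```text
time_s: 18.92
ee_pos: [0.6147, -0.1604, 0.1576]
ee_rot: [0.707, 0.037, -0.035, -0.705]
contact_force: [-1.3, -2.0, 6.1]
width: 0.0109
```

Call:
{"name": "servo_tool", "arguments": {
  "motion": [0.0,0,0,0.001,0,0.0,0,0,0.0015,0,0.0,0,0,0.0015,0,0.0,0,0,0.0015,0]
}}

```text
time_s: 19.25
ee_pos: [0.6143, -0.1576, 0.1577]
ee_rot: [0.706, 0.038, -0.036, -0.706]
contact_force: [0.5, 2.6, 4.6]
width: 0.0112
```

```bash
python3 - <<'E'
from h import *
c=snap("side","s15.png")
to(.6133,-.1560,.156,96)
s=status.get_state();print(s["contact_force"])
f=load("s15.png")["f"][195:255,380:430,::-1];cv2.imwrite("pics/s15d.png",cv2.resize(f,None,fx=10,fy=10,interpolation=cv2.INTER_CUBIC))
E
```

```text
t19.30 pos [ 0.6143 -0.1574  0.1577] jaw 96.0 w0.0110 F[-3.8  5.1  9.6] q1 -0.38 q5 0.00 q6 -0.48
  shift [-0.0009  0.0017  0.0015] turn -0.001 rad (-0.0 deg) rows>=0.1
[-3.77357722  5.13150314  9.64916127]
```

View pics/s15d.png

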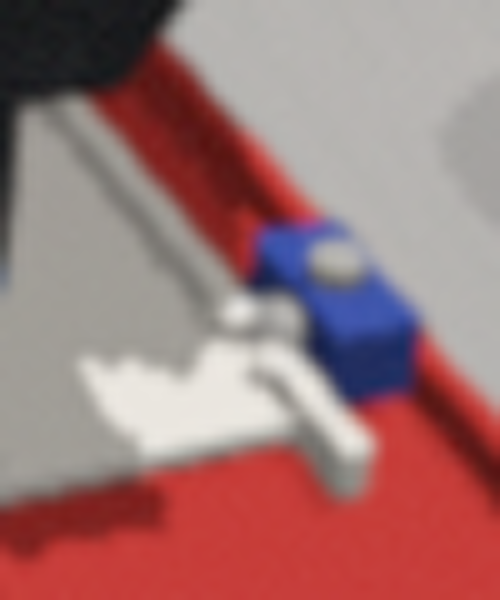

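It clicked: the shutter jumped 2.8 mm on a 1.5 mm step, the force flipped to +5 N (drawn forward), and the ball shows in the notch at about (280,315) in the crop. I'll ease forward 1 mm to take off the residual pull.

Call:
{"name": "servo_tool", "arguments": {
  "motion": [0.0,0,0,0.0005,0,0.0,0,0,0.001,0,0.0,0,0,0.001,0,0.0,0,0,0.001,0,0.0,0,0,0.001,0]
}}

```text
time_s: 19.72
ee_pos: [0.6142, -0.156, 0.1576]
ee_rot: [-0.706, -0.038, 0.036, 0.706]
contact_force: [-1.4, 3.2, 7.6]
width: 0.011
```

```bash
python3 - <<'E'
from h import *
for i in range(3):
    c=snap("side","s16.png");s=status.get_state();print(s["time_s"],s["ee_pos"].round(5),s["contact_force"].round(1),s["width"])
f=load("s16.png")["f"][195:255,380:430,::-1];cv2.imwrite("pics/s16d.png",cv2.resize(f,None,fx=10,fy=10,interpolation=cv2.INTER_CUBIC))
E
```

```text
19.7667 [ 0.61417 -0.15603  0.15762] [-1.3  3.7  7.7] 0.01110808224368225
19.8167 [ 0.61417 -0.15597  0.15763] [-1.8  3.8  8.3] 0.011550275665124508
19.8667 [ 0.61417 -0.15599  0.15764] [-1.   3.4  7.5] 0.010947537581488857
```

View pics/s16d.png

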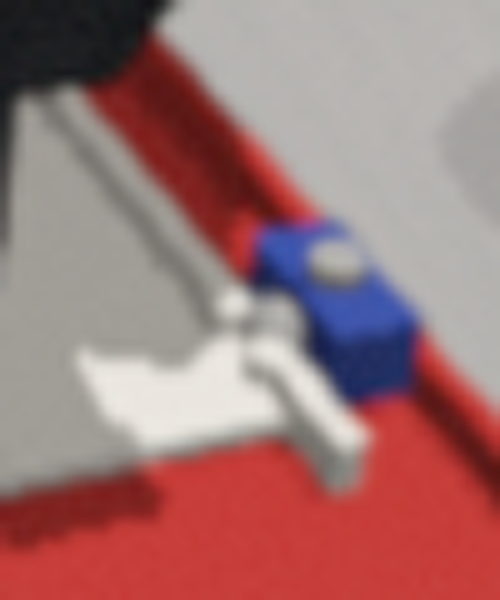

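Call:
{"name": "servo_tool", "arguments": {
  "motion": [0.0,0,0,0.0004,0,0.0,0,0,0.0008,0,0.0,0,0,0.0008,0,0.0,0,0,0.0008,0,0.0,0,0,0.0008,0]
}}

```text
time_s: 20.28
ee_pos: [0.6142, -0.1557, 0.1576]
ee_rot: [0.706, 0.038, -0.036, -0.706]
contact_force: [-1.6, 1.7, 7.7]
width: 0.0114
```

```bash
python3 - <<'E'
from h import *
for i in range(4):
    c=snap("side","s17.png");s=status.get_state();print(s["time_s"],s["ee_pos"].round(5),s["contact_force"].round(1),s["width"])
f=load("s17.png")["f"][195:255,380:430,::-1];cv2.imwrite("pics/s17d.png",cv2.resize(f,None,fx=10,fy=10,interpolation=cv2.INTER_CUBIC))
a=np.radians(6.1);ey=np.array([-np.sin(a),np.cos(a),0]);O=np.array([.6163,-.187,0])
def o(p): return [380+(p[0]+.5)/10-.5,195+(p[1]+.5)/10-.5]
print(((plane(c,[o((232,300)),o((265,355)),o((345,440))],.129)-O)@ey*1000).round(1))
E
```

```text
20.3333 [ 0.61421 -0.15569  0.15766] [-2.   2.   7.4] 0.011202347385742077
20.3833 [ 0.6142  -0.15572  0.15767] [-0.8  3.3  7.6] 0.011236859589601992
20.4333 [ 0.6142  -0.15568  0.15762] [-1.7  2.1  7.9] 0.011082973482853661
20.4833 [ 0.61421 -0.15567  0.15765] [-1.2  1.3  7.2] 0.01099187070437203
[  7.2  -5.7 -25.9]
```

View pics/s17d.png

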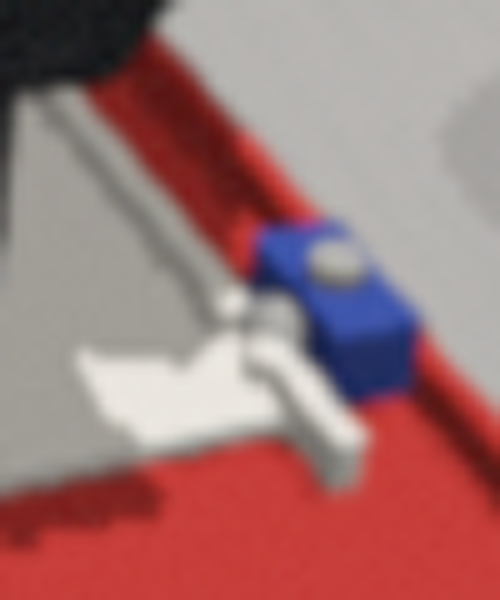

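View pics/s17.png

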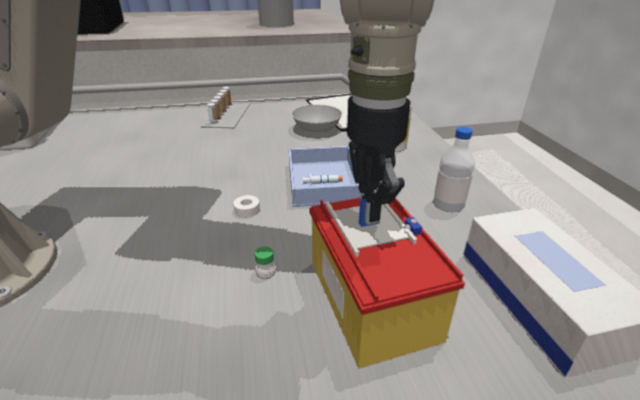

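The shutter covers the opening and the ball is in the notch. The syringe is in the tray at (323,180), and the tape (247,205) and jar (265,262) haven't moved. Handing in while still holding the tab.

```bash
python3 -c "
from h import *
close_job()
s=status.get_state();print(s['time_s'],s['ee_pos'],s['contact_force'],s['width'])"
```

```text
the job is handed in; nothing more can be done
the job is handed in; nothing more can be done
```

The trolley top is cleared and the job is handed in at about 20.5 s, with the gripper still holding the blue tab. No verdict was reported.

- **Vials:** both went through the opening. The wrist camera showed one lying and one standing inside the bin before I closed the shutter.
- **Syringe:** it lies in the middle of the blue tray.
- **Shutter:** it was slid until the click. It jumped 2.8 mm on a 1.5 mm step and the pull reversed to about +5 N. I then eased it forward about 2 mm.
- **Final checks:**
  - The side view put the notch about 0.3 mm from the ball; the estimate is good to 1–2 mm.
  - The tool pose suggested about 1 mm past the ball, still within the 3 mm limit.
  - The shutter was still, with a residual pull of about 2 N and the 60 N grip closed on the tab at 11 mm.
- **Tape roll and pill jar:** they appear at the same pixels as at the start.
- **Disagreement:** while the gripper held something, the upward force read a steady 4–10 N. I put this down to the pads swinging as they close. It stayed well under the limits.

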